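# Centre the laser spot on the ring mark with the mirror's two screws

## Task

On the repair bench's laser alignment rig, turn the two winged brass screws on top of the mirror stand, one after the other, until the red laser spot rests in the middle of the ring mark on the white target plate (not on the square, triangle or cross). Then let go.

Things in the scene. Friction and masses are not known exactly. Their poses are not given: they have to be found in the camera images.
- tilt_screw_grip (a point): Winged brass screw atop the turning mirror head; vertical axis = head's pan axis. Wing: upright bar 40 mm long, 12 thick, 40 high on a turning foot 36 wide, 6 high. Point on the axis, 12 below the wing's top, 212 above the bench; x along the wing (turns with it), z up. Anticlockwise from above drives the spot straight out, away from this axis, clockwise in: 50 mm per rad. Needs 1.3 rad at most.
- pan_screw_grip (a point): Pan screw, alike, 120 mm to the robot's left of the tilt screw on the same bridge; same sizes, point, axes. Anticlockwise from above swings the spot left (anticlockwise) round the tilt screw's axis, 0.25 rad per rad, distance kept; clockwise right. Needs 1.3 rad at most. Both screws turn 1.4 rad each way of mid-travel, light friction (under 0.1 N m), stay where left, and start with wings within 13 deg of the spot's x.
- spot_center (a point): Centre of the red laser spot, 12 mm across, on the white target plate (180 by 210 mm, top 18 mm above the bench, centre 200 mm from the tilt screw's axis on the side away from the robot). Starts within 14 mm of the plate's centre. x points straight out from the tilt screw's axis, y left, z up; the rig may stand turned up to 17 deg. It is only light: just the screws move it.
- ring_center (a point): Centre of the ring mark printed black on the plate, 30 mm across, the only round one of four marks; the others (square, triangle, plain cross) are about the same size. One lies in each quarter of the plate, in any order, 30 to 44 mm from the plate's middle lines. z up.

How it is judged:
At the end, for the whole second after the job is handed in: The centre of the red spot lies within 12 mm of the centre of the ring mark and stays there, with both screws let go (horizontal distance between spot_center and ring_center below 0.012 m); the robot touches nothing.
It also fails if it takes over 51 s, if anything falls off the work surface, if the arm or the gripper's body presses on something with over 40 N, if the wrist force passes 120 N, or if a joint passes its speed limit or range.

## Robot

A 7-joint arm with a two-finger parallel gripper is mounted at the origin on the work surface. World frame = base frame: x ahead of the robot, y to its left, z up, the work surface at z = 0. Lengths are in m, angles in rad, forces in N, time in s.
With the tool pointing down it reaches from about 0.35 to 0.9 m from the base axis. Payload 8.1 kg.
Tool frame: the origin (TCP) lies at the centre of the arm's flange, where the gripper is bolted on; the fingertips stand 178 mm ahead of it and the grasp point (between the pads) lies 159 mm ahead of it; z points along the fingers, y is the direction in which the jaws open and shut (so a half turn about z gives the same grasp; the last joint's range is limited). The gripper opens to 92 mm and grips with 3 to 60 N. Pads are 19 mm wide; open, the fingers measure 130 mm over their backs; the gripper's body (75 mm by 190 mm) begins 47 mm behind the grasp point.
Start: joints at [-1.206, 0.434, 0.025, 1.573, -0.012, 1.134, -0.075], TCP at [0.282, 0.558, 0.405] pointing down, gripper open.
Joint ranges: [-2.62, 2.62], [-0.44, 2.09], [-1.27, 1.32], [0.08, 2.57], [-1.32, 4.46], [0.12, 2], [-2.74, 2.74]. Speed limits (rad/s): [2.22, 2.22, 3.01, 3.01, 3.14, 3.14, 3.14].

## Interface

Orientations are given as a rotation vector (axis times angle).
In Python, from cell import arm, get_image, camera_model gives the robot as it stands. The module is installed in compiled form; this text tells all that it offers.
- The arm moves only by the shell command python3 -m pendant 'ROWS' [FORCE]. ROWS is JSON, a list that holds one entry, the list of rows, each a list of 7 numbers: the shift along the tool's x, y, z in mm, then the turn, a rotation vector about the tool's x, y, z in rad, then the closure, from -1 (fully open) to 1 (shut). In form: [[[x, y, z, rx, ry, rz, hand], ...]]. A call has 1 to 20 rows; each row is the pose to reach, as a shift and turn from the pose commanded when the call began, along the tool's axes at that moment; what a row does not reach only later rows make up. A row lasts 1/8 s, in which the tool goes at most 62.5 mm and 10.7 degrees, less where a joint would pass 70% of its speed; a pose out of reach is approached as far as the arm can. A call with a gripper value outside its range is refused whole. The fingers move at their own pace and stop on an object; FORCE is the grip in N (left out, the last holds). Time passes only in rows, so rows that repeat a pose let the fingers close. It gives the time, the measured TCP pose, the force and the opening at its end, in the units of the state.
- arm.observe(): the state, without advancing time (a new reading comes with each control period).
- get_image(name): name is "scene" or "top" or "wrist"; returns the picture (480x640x3 uint8, red, green, blue); there is no depth.
- camera_model(name): a dict with "fx", "fy", "cx", "cy" (pixels), "position" and "orientation" of the camera in the world; the wrist camera has in their place "T_tool_cam" (4x4, takes a point from camera to tool coordinates, whose origin is the TCP and whose axes are the flange's). Camera axes: x right, y down, z forward; pixel columns grow to the right and rows downward; lengths in m; the calibration is good to about 2 mm. A picture is of the moment at which its call begins: read the wrist's pose just before it. camera_model takes no time and is no camera call.
- arm.sign_off(): hands the job in, once; it reports no verdict.
The state is a dict: "clock": time; "joints": joint angles; "dq": joint speeds; "joint_efforts": joint torques, N m; "position": TCP position; "ee_rot": TCP orientation; "force": force on the tool from outside, world axes, zero at the start; "ft_torque": the same for the moment, N m; "width": opening from 0.0 (shut) to 1.0 (fully open).
Only numpy, scipy, OpenCV 4.12 (cv2) and the standard library are available. Lean on these libraries where they do the work, as an engineer would, in place of code of your own. Each camera call takes 0.05 s, during which the arm holds its last target.

## Working session

There is one attempt and no reset: what is moved stays moved. The work goes in short steps, Python scripts to look and compute and a shell command to move; the robot and the scene stay as the last step left them, time stands still between calls to the robot, and variables do not carry over. Pictures are saved under pics/ and viewed, and the job is handed in when it is done.

```bash
mkdir -p pics
python3 - <<'E'
from cell import arm,get_image,camera_model
import cv2
s=arm.observe();print(s)
for n in("scene","top","wrist"):
    im=get_image(n);cv2.imwrite(f"pics/{n}0.png",im[:,:,::-1]);m=camera_model(n);print(n,m)
E
```

```text
{'clock': 0.0, 'joints': array([-1.20560912,  0.43523653,  0.0249612 ,  1.57412606, -0.01160443,
        1.13398438, -0.07510174]), 'dq': array([ 0.00069998, -0.00245165,  0.00041649,  0.00016976,  0.00086138,
       -0.00137025, -0.00069115]), 'joint_efforts': array([-8.33151626e-04, -6.67851448e+01,  9.84434970e-01, -3.14454567e+01,
       -6.06866134e-02,  4.26620711e-02,  1.65588890e-04]), 'position': array([0.2817353 , 0.55762975, 0.40392499]), 'ee_rot': array([-7.28157946e-01, -3.05579570e+00,  2.49989602e-03]), 'force': array([ 0.15198705, -0.24546941,  0.17777047]), 'ft_torque': array([-0.01492995,  0.03633703, -0.01489933]), 'width': 0.9978293455696456}
scene {'fx': 452.92030096378056, 'fy': 452.92030096378056, 'cx': 312.9085132789396, 'cy': 235.68687854321075, 'position': array([ 1.02927883, -0.19759035,  0.58679688]), 'orientation': array([-2.11290063, -1.12368291,  0.48516094])}
top {'fx': 589.2148308858907, 'fy': 589.2148308858907, 'cx': 316.17410093101495, 'cy': 236.65017042133653, 'position': array([0.54693505, 0.0840804 , 0.98999083]), 'orientation': array([-2.13947767,  2.16856927, -0.11591325])}
wrist {'fx': 367.458576483368, 'fy': 367.458576483368, 'cx': 319.4241571669215, 'cy': 237.92362821460407, 'T_tool_cam': array([[ 1.43392471e-04, -9.51999768e-01, -3.06098712e-01,
         8.41078613e-02],
       [ 9.99999833e-01,  3.07616480e-04, -4.88268537e-04,
        -3.62564925e-04],
       [ 5.58992542e-04, -3.06098591e-01,  9.51999654e-01,
         1.99645433e-02],
       [ 0.00000000e+00,  0.00000000e+00,  0.00000000e+00,
         1.00000000e+00]])}
```

View pics/top0.png

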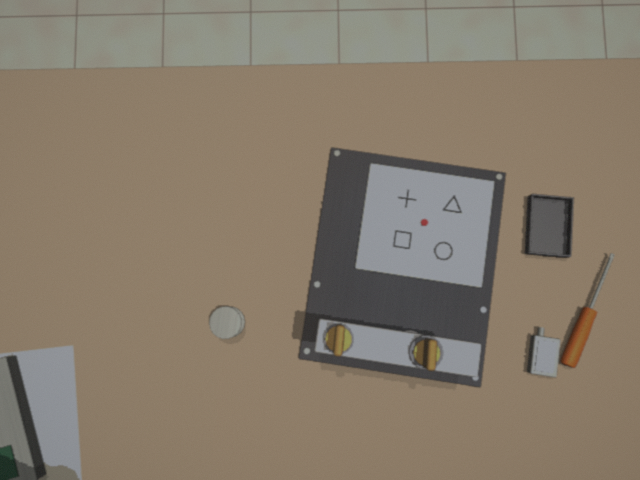

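View pics/scene0.png

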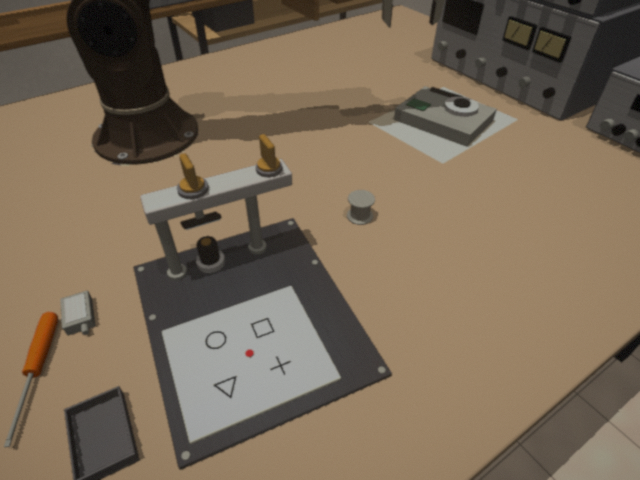

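View pics/wrist0.png

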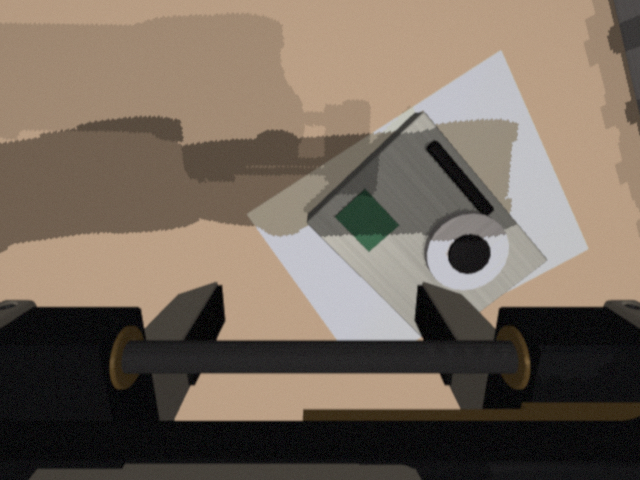

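The top view shows the spot at about (424,222), the ring at (444,251), the tilt screw at about (428,352) and the pan screw at about (338,340). Next I'll measure these more exactly.

```bash
cat > h.py <<'E'
import numpy as np, cv2
from scipy.spatial.transform import Rotation as R
from cell import arm,get_image,camera_model
def ray(name,uv,z):
    m=camera_model(name);Rm=R.from_rotvec(m["orientation"]).as_matrix()
    d=Rm@np.array([(uv[0]-m["cx"])/m["fx"],(uv[1]-m["cy"])/m["fy"],1.]);p=m["position"]
    return p+d*(z-p[2])/d[2]
def spot(im):
    i=im.astype(int);m=((i[:,:,0]>150)&(i[:,:,1]<90)&(i[:,:,2]<90)).astype(np.uint8)
    m[:140]=0;m[300:]=0;m[:,:350]=0;m[:,500:]=0
    M=cv2.moments(m,True);return (M["m10"]/M["m00"],M["m01"]/M["m00"]),M["m00"]
E
python3 - <<'E'
from h import *
im=cv2.imread("pics/top0.png")[:,:,::-1]
print("spot",spot(im)); 
c=im[235:268,428:462].astype(int).sum(2)<330
ys,xs=np.nonzero(c);print("ring px",len(xs),(xs.min()+xs.max())/2+428,(ys.min()+ys.max())/2+235,np.ptp(xs),np.ptp(ys))
rp=((xs.min()+xs.max())/2+428,(ys.min()+ys.max())/2+235)
print("ring",ray("top",rp,.018),"spot",ray("top",spot(im)[0],.018))
z=cv2.resize(im[310:385,300:460],None,fx=5,fy=5,interpolation=cv2.INTER_CUBIC)
cv2.imwrite("pics/z.png",z[:,:,::-1])
s=cv2.imread("pics/scene0.png")[125:210,140:300];cv2.imwrite("pics/zs.png",cv2.resize(s,None,fx=5,fy=5,interpolation=cv2.INTER_CUBIC))
E
```

```text
Traceback (most recent call last):
  File "h.py", line 11, in spot
    M=cv2.moments(m,True);return (M["m10"]/M["m00"],M["m01"]/M["m00"]),M["m00"]
                                  ~~~~~~~~^~~~~~~~~
ZeroDivisionError: float division by zero
```

```bash
sed -i 's/m=((i.*/m=((i[:,:,0]-i[:,:,1]>60)\&(i[:,:,0]-i[:,:,2]>60)).astype(np.uint8)/' h.py
sed -i 's/m\[:140\]=0;m\[300:\]=0;m\[:,:350\]=0;m\[:,500:\]=0/m[:170]=0;m[275:]=0;m[:,:372]=0;m[:,478:]=0/' h.py
python3 - <<'E'
from h import *
im=cv2.imread("pics/top0.png")[:,:,::-1]
print("spot",spot(im),im[222,424],im[251,435:454].sum(1)); 
c=im[236:267,428:461].astype(int).sum(2)<400
ys,xs=np.nonzero(c);print("ring px",len(xs),np.ptp(xs),np.ptp(ys))
rp=((xs.min()+xs.max())/2+428,(ys.min()+ys.max())/2+236);print(rp)
print("ring",ray("top",rp,.018),"spot",ray("top",spot(im)[0],.018))
z=cv2.resize(im[310:385,300:460],None,fx=5,fy=5,interpolation=cv2.INTER_CUBIC)
cv2.imwrite("pics/z.png",z[:,:,::-1])
s=cv2.imread("pics/scene0.png")[125:210,140:300];cv2.imwrite("pics/zs.png",cv2.resize(s,None,fx=5,fy=5,interpolation=cv2.INTER_CUBIC))
E
```

```text
spot ((423.82608695652175, 222.0), 23.0) [144  61  59] [309 399 446 453 453 457 453 453 454 458 451 455 455 462 452 412 324 335
 432]
ring px 142 19 19
(np.float64(442.5), np.float64(250.5))
ring [ 0.63776963 -0.11335048  0.018     ] spot [ 0.68577314 -0.08420753  0.018     ]
```

```bash
ls pics
```

```text
scene0.png
top0.png
wrist0.png
z.png
zs.png
```

View pics/z.png

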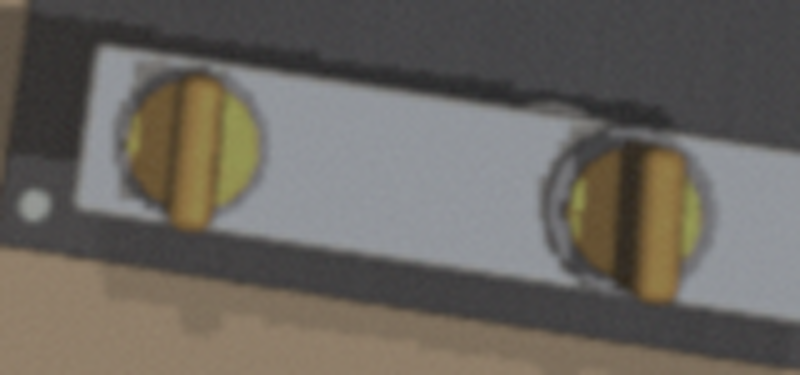

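View pics/zs.png

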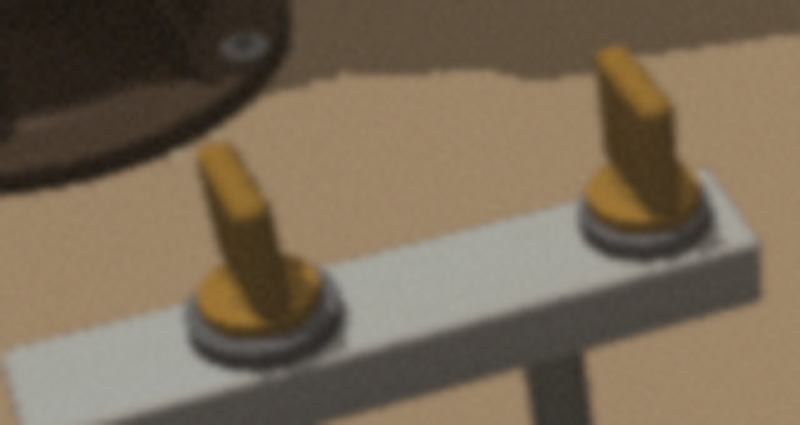

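The zoomed views show both wing tops as bright orange bars, each pointing roughly along the rig's outward direction. I'll segment them now.

Run:
```python
from h import *
im=cv2.imread("pics/top0.png")
z=cv2.resize(im[310:385,300:460],None,fx=5,fy=5,interpolation=cv2.INTER_CUBIC)
hsv=cv2.cvtColor(z,cv2.COLOR_BGR2HSV)
for p in [(200,150),(240,150),(150,150),(660,220),(695,210),(600,200)]: print(p,hsv[p[1],p[0]])
m=cv2.inRange(hsv,(12,110,115),(22,255,255))
m=cv2.morphologyEx(m,cv2.MORPH_OPEN,np.ones((15,15)))
cs,_=cv2.findContours(m,cv2.RETR_EXTERNAL,cv2.CHAIN_APPROX_NONE)
P={}
for c in cs:
    if cv2.contourArea(c)<2000: continue
    box=cv2.boxPoints(cv2.minAreaRect(c))
    px=(box+.5)/5-.5+[300,310]
    w=np.array([ray("top",q,.224) for q in px])[:,:2]
    cen=w.mean(0); e=[w[1]-w[0],w[2]-w[1]]; L=max(e,key=np.linalg.norm);L=L*np.sign(L[0])
    print("wing",cen,"size",[np.linalg.norm(q).round(4) for q in e],"angle",np.arctan2(L[1],L[0]))
    P[cen[1]]=cen
    cv2.polylines(z,[box.astype(int)],True,(255,0,0))
cv2.imwrite("pics/z2.png",z)
pan,tilt=P[max(P)],P[min(P)]
b=pan-tilt;print("dist",np.linalg.norm(b),"rig yaw",np.arctan2(-b[0],b[1]))
s=ray("top",(423.8,222),.018)[:2];r=ray("top",(442.7,250.5),.018)[:2]
for n,q in(("spot",s),("ring",r)):
    d=q-tilt;print(n,q,np.linalg.norm(d),np.arctan2(d[1],d[0]))
ds,dr=s-tilt,r-tilt
print("tilt turn",(np.linalg.norm(dr)-np.linalg.norm(ds))/.05,"pan turn",(np.arctan2(dr[1],dr[0])-np.arctan2(ds[1],ds[0]))/.25)
st=arm.observe();Rm=R.from_rotvec(st["ee_rot"]).as_matrix();print(Rm.round(3),st["position"])
print("yaw tool x",np.arctan2(Rm[1,0],Rm[0,0]))
```

```text
(200, 150) [ 23 125 145]
(240, 150) [ 30 110 146]
(150, 150) [ 18 128 106]
(660, 220) [ 21 129 144]
(695, 210) [ 30 103 139]
(600, 200) [ 18 129 101]
wing [ 0.48519514 -0.05324199] size [np.float64(0.0365), np.float64(0.0091)] angle -0.09927245612830433
wing [0.50637949 0.06671235] size [np.float64(0.0322), np.float64(0.0051)] angle -0.11763513929840856
dist 0.12181059302762891 rig yaw -0.17480105562684078
spot [ 0.68577377 -0.08416426] 0.2029482076460965 -0.15296106120166408
ring [ 0.63776502 -0.11368003] 0.16410462045236615 -0.377168737083478
tilt turn -0.776871743874607 pan turn -0.8968307035272556
[[-0.893  0.451 -0.   ]
 [ 0.451  0.893 -0.001]
 [-0.    -0.001 -1.   ]] [0.28179243 0.557677   0.40416706]
yaw tool x 2.6736981281076395
```

View pics/z2.png

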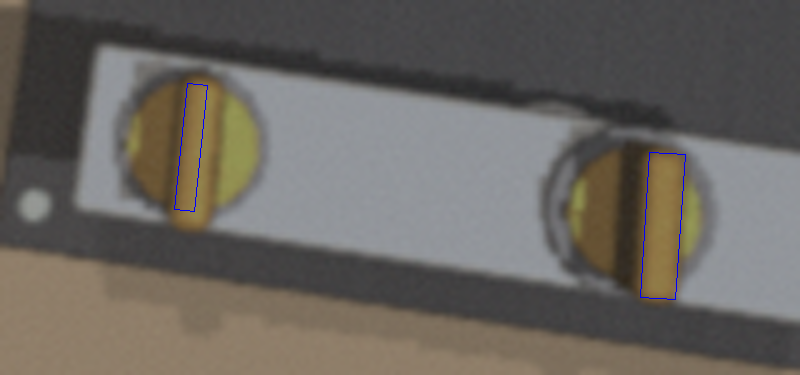

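Hue cutoff is slightly tight; I'll widen it.

```bash
cat >> h.py <<'E'
def wings(im,out):
    z=cv2.resize(im[310:385,300:460,::-1],None,fx=5,fy=5,interpolation=cv2.INTER_CUBIC)
    hsv=cv2.cvtColor(z,cv2.COLOR_BGR2HSV)
    m=cv2.inRange(hsv,(12,100,118),(26,255,255))
    m=cv2.morphologyEx(m,cv2.MORPH_OPEN,np.ones((13,13)))
    cs,_=cv2.findContours(m,cv2.RETR_EXTERNAL,cv2.CHAIN_APPROX_NONE); o=[]
    for c in cs:
        if cv2.contourArea(c)<2000: continue
        box=cv2.boxPoints(cv2.minAreaRect(c)); px=(box+.5)/5-.5+[300,310]
        w=np.array([ray("top",q,.224) for q in px])[:,:2]
        e=[w[1]-w[0],w[2]-w[1]]; L=max(e,key=np.linalg.norm);L=L*np.sign(L[0])
        o.append((w.mean(0),np.arctan2(L[1],L[0]),sorted(np.linalg.norm(q).round(4) for q in e)))
        cv2.polylines(z,[box.astype(int)],True,(255,0,0))
    cv2.imwrite(out,z); return sorted(o,key=lambda t:t[0][1])
E
python3 - <<'E'
from h import *
im=cv2.imread("pics/top0.png")[:,:,::-1]
o=wings(im,"pics/z3.png");print(o)
tilt,pan=o[0][0],o[1][0]
b=pan-tilt;print("dist",np.linalg.norm(b),"rig yaw",np.arctan2(-b[0],b[1]))
s=ray("top",(423.8,222),.018)[:2];r=ray("top",(442.7,250.5),.018)[:2]
ds,dr=s-tilt,r-tilt
print("tilt turn",(np.linalg.norm(dr)-np.linalg.norm(ds))/.05,"pan turn",(np.arctan2(dr[1],dr[0])-np.arctan2(ds[1],ds[0]))/.25)
st=arm.observe();Rm=R.from_rotvec(st["ee_rot"]).as_matrix()
for t in o:
    d=np.array([*t[0],.371])-st["position"];print("shift tool mm at z .371:",Rm.T@d*1000, "rotz", -(t[1]-np.arctan2(Rm[1,0],Rm[0,0])))
E
```

```text
[(array([ 0.48514229, -0.05368932]), np.float64(-0.09423727569625961), [np.float64(0.0097), np.float64(0.0364)]), (array([0.50458936, 0.06414383]), np.float64(-0.09919818401880719), [np.float64(0.0106), np.float64(0.0365)])]
dist 0.11942713067817602 rig yaw -0.1635645937374279
tilt turn -0.7788638978126572 pan turn -0.8950847857089844
shift tool mm at z .371: [-457.22109248 -453.90563018   33.74231681] rotz 2.7679354038038992
shift tool mm at z .371: [-421.43427945 -339.9665005    33.60710786] rotz 2.7728963121264467
```

View pics/z3.png

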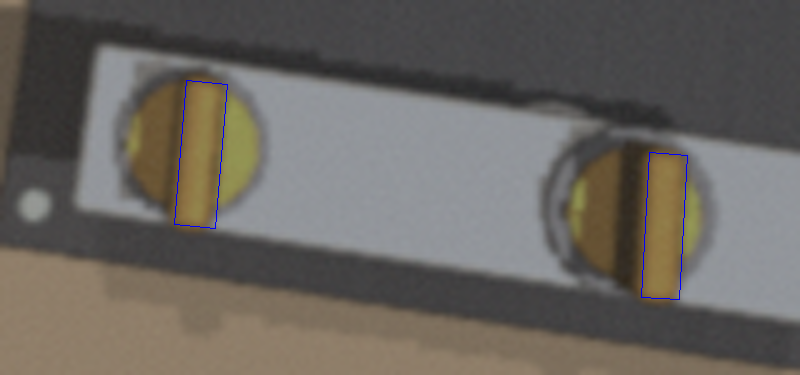

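Both wings are well outlined now:
- **Tilt screw:** (0.485, -0.0537), yaw -0.094.
- **Pan screw:** (0.5046, 0.064), yaw -0.099.

The turns needed are tilt -0.78 rad and pan -0.895 rad, both clockwise. First I'll hover over the pan screw.

```bash
python3 -m pendant '[[[-421,-340,-46,0,0,-0.37,-1],[-421,-340,-46,0,0,-0.37,-1],[-421,-340,-46,0,0,-0.37,-1],[-421,-340,-46,0,0,-0.37,-1],[-421,-340,-46,0,0,-0.37,-1],[-421,-340,-46,0,0,-0.37,-1],[-421,-340,-46,0,0,-0.37,-1],[-421,-340,-46,0,0,-0.37,-1],[-421,-340,-46,0,0,-0.37,-1],[-421,-340,-46,0,0,-0.37,-1],[-421,-340,-46,0,0,-0.37,-1],[-421,-340,-46,0,0,-0.37,-1],[-421,-340,-46,0,0,-0.37,-1],[-421,-340,-46,0,0,-0.37,-1]]]' 8
cat >> h.py <<'E'
def off(c,yaw,z):
    st=arm.observe();Rm=R.from_rotvec(st["ee_rot"]).as_matrix()
    d=np.array([*c,z])-st["position"]
    print("t",st["clock"],"q",st["joints"].round(2),"pos",st["position"].round(4),"tilt axis",Rm[:,2].round(3))
    dy=(np.arctan2(Rm[1,0],Rm[0,0])-yaw+np.pi/2)%np.pi-np.pi/2
    print("shift mm",(Rm.T@d*1000).round(1),"rz",round(dy,3),"width",round(st["width"],3),"F",st["force"].round(1))
E
python3 - <<'E'
from h import *
off((.5046,.0641),-.099,.371)
im=get_image("wrist");cv2.imwrite("pics/w1.png",im[:,:,::-1])
E
```

```text
clock: 1.9
position: [0.5041, 0.0651, 0.4507]
ee_rot: [-0.152, -3.138, -0.0]
force: [-0.3, -0.1, -0.0]
width: 1.002
t 1.9 q [-0.41  0.2   0.21  1.8  -0.05  1.15  1.29] pos [0.5041 0.0651 0.4507] tilt axis [-0.  0. -1.]
shift mm [-0.6 -1.  79.7] rz 0.002 width 1.002 F [-0.3 -0.1 -0. ]
```

View pics/w1.png

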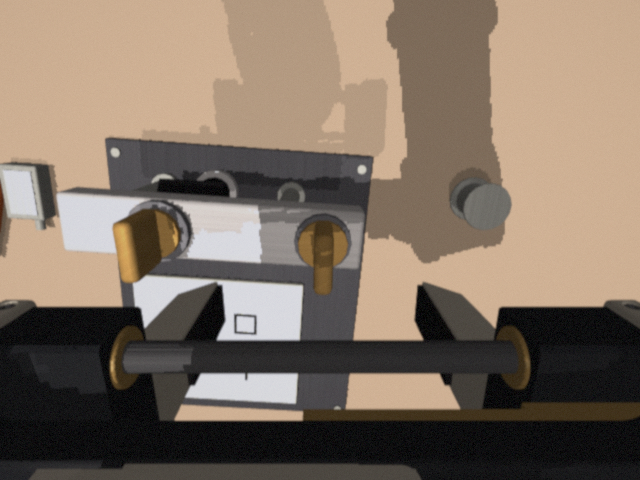

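The wrist view shows the pan wing at about (322,265), centred between the jaws and in line with them. I'll descend and close.

```bash
python3 -m pendant '[[[0,-1,40,0,0,0,-1],[0,-1,80,0,0,0,-1],[0,-1,80,0,0,0,-1],[0,-1,80,0,0,0,1],[0,-1,80,0,0,0,1],[0,-1,80,0,0,0,1],[0,-1,80,0,0,0,1],[0,-1,80,0,0,0,1],[0,-1,80,0,0,0,1],[0,-1,80,0,0,0,1]]]' 8
python3 - <<'E'
from h import *
off((.5046,.0641),-.099,.371)
E
```

```text
clock: 3.2
position: [0.5042, 0.0635, 0.3707]
ee_rot: [-0.154, -3.138, 0.0]
force: [0.2, -0.1, 0.9]
width: 0.286
t 3.2 q [-0.39  0.28  0.2   1.91 -0.07  0.96  1.31] pos [0.5042 0.0635 0.3707] tilt axis [-0. -0. -1.]
shift mm [-0.4  0.6 -0.3] rz 0.001 width 0.286 F [ 0.2 -0.1  0.9]
```

Width 0.286 (26 mm) means the fingers are still closing, so I'll wait a little longer.

```bash
python3 -m pendant '[[[0,0,0,0,0,0,1],[0,0,0,0,0,0,1],[0,0,0,0,0,0,1]]]' 8
```

```text
clock: 3.58
position: [0.5043, 0.0664, 0.3707]
ee_rot: [0.149, 3.138, 0.006]
force: [1.6, 10.7, -3.4]
width: 0.137
```

It's gripped at 12.6 mm, but the arm is being pushed about 3 mm to +y, so the screw axis lies slightly to the left. I'll shift to relieve that.

```bash
python3 -m pendant '[[[0,3,0,0,0,0,1],[0,3,0,0,0,0,1]]]' 8
python3 - <<'E'
from h import *
off((.5046,.0641),-.099,.371)
im=get_image("wrist");cv2.imwrite("pics/w2.png",im[:,:,::-1])
E
```

```text
clock: 3.82
position: [0.5044, 0.0671, 0.3707]
ee_rot: [-0.153, -3.138, -0.001]
force: [-1.3, 5.0, 0.1]
width: 0.133
t 3.825 q [-0.4   0.28  0.2   1.91 -0.07  0.96  1.31] pos [0.5044 0.0671 0.3707] tilt axis [-0.     0.001 -1.   ]
shift mm [-0.5 -3.  -0.3] rz 0.002 width 0.133 F [-1.3  5.   0.1]
```

View pics/w2.png

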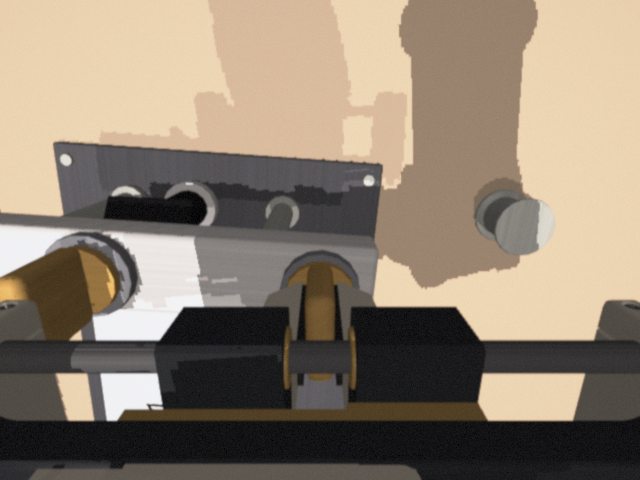

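The wing (320,330) sits squarely between the pads. I'll turn clockwise, which is +rz in the tool frame.

```bash
python3 -m pendant '[[[0,1,0,0,0,0,1],[0,1,0,0,0,0.15,1],[0,1,0,0,0,0.3,1],[0,1,0,0,0,0.45,1],[0,1,0,0,0,0.6,1],[0,1,0,0,0,0.75,1],[0,1,0,0,0,0.9,1],[0,1,0,0,0,0.9,1],[0,1,0,0,0,0.9,1]]]' 8
python3 - <<'E'
from h import *
off((.5046,.0671),-.099-.895,.371)
im=get_image("top");cv2.imwrite("pics/t2.png",im[:,:,::-1]);p,n=spot(im);s=ray("top",p,.018)[:2];print(p,n,s)
tilt=np.array([.4851,-.0537])
for q in(s,np.array([.6378,-.1137])):print(np.linalg.norm(q-tilt),np.arctan2(*(q-tilt)[::-1]))
E
```

```text
clock: 5.0
position: [0.5049, 0.0683, 0.3707]
ee_rot: [1.502, 2.758, 0.002]
force: [2.9, 6.1, -4.0]
width: 0.132
t 5.0 q [-0.54  0.29  0.38  1.92 -0.13  0.96  0.47] pos [0.5049 0.0683 0.3707] tilt axis [ 0.001  0.001 -1.   ]
shift mm [-0.8 -0.9 -0.3] rz -0.003 width 0.132 F [ 2.9  6.1 -4. ]
(450.2142857142857, 228.5) 28.0 [ 0.6742427 -0.1275183]
0.20303719407136234 -0.3720976482633397
0.1640648956967944 -0.3743943988910489
```

View pics/t2.png

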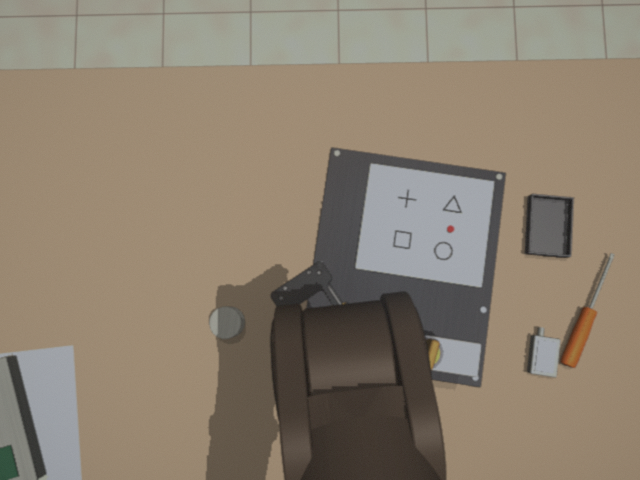

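The spot's now at (450,228), and its bearing of -0.372 matches the ring's -0.374. I'll release and lift.

```bash
python3 -m pendant '[[[0,0,0,0,0,0,-1],[0,0,0,0,0,0,-1],[0,0,0,0,0,0,-1],[0,0,0,0,0,0,-1],[0,0,0,0,0,0,-1],[0,0,-40,0,0,0,-1],[0,0,-80,0,0,0,-1],[0,0,-80,0,0,0,-1]]]' 8
python3 - <<'E'
from h import *
off((.4854,-.0507),-.094,.451)
im=get_image("top");p,n=spot(im);s=ray("top",p,.018)[:2];print(p,n,s)
E
```

```text
clock: 6.05
position: [0.5053, 0.0674, 0.4536]
ee_rot: [1.502, 2.755, 0.006]
force: [-1.1, -1.1, -0.2]
width: 0.95
t 6.05 q [-0.56  0.2   0.39  1.8  -0.09  1.15  0.43] pos [0.5053 0.0674 0.4536] tilt axis [ 0.005  0.002 -1.   ]
shift mm [-88.4 -80.8   2.3] rz -0.904 width 0.95 F [-1.1 -1.1 -0.2]
(450.2142857142857, 228.5) 28.0 [ 0.6742427 -0.1275183]
```

The spot didn't move on release. Next I'll hover over the tilt screw.

```bash
python3 -m pendant '[[[-88,-81,0,0,0,-0.9,-1],[-88,-81,0,0,0,-0.9,-1],[-88,-81,0,0,0,-0.9,-1],[-88,-81,0,0,0,-0.9,-1],[-88,-81,0,0,0,-0.9,-1],[-88,-81,0,0,0,-0.9,-1],[-88,-81,0,0,0,-0.9,-1]]]' 8
python3 - <<'E'
from h import *
off((.4854,-.0507),-.094,.371)
im=get_image("wrist");cv2.imwrite("pics/w3.png",im[:,:,::-1])
E
```

```text
clock: 6.98
position: [0.484, -0.0503, 0.4501]
ee_rot: [-0.16, -3.136, 0.0]
force: [0.5, 0.3, -0.2]
width: 1.001
t 6.975 q [-0.3   0.16  0.35  1.85 -0.06  1.14  1.54] pos [ 0.484  -0.0503  0.4501] tilt axis [-0.001 -0.    -1.   ]
shift mm [-1.5 -0.2 79.1] rz -0.008 width 1.001 F [ 0.5  0.3 -0.2]
```

View pics/w3.png

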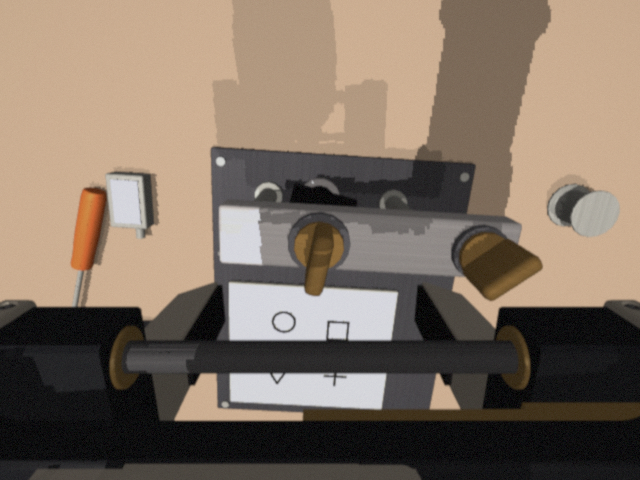

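The tilt wing is at about (317,258), close to centred but slightly skewed. I'll measure it by casting wrist-camera rays at the wing's top height.

Run:
```python
from h import *
im=cv2.imread("pics/w3.png")
z=cv2.resize(im[200:310,260:380],None,fx=6,fy=6,interpolation=cv2.INTER_CUBIC);cv2.imwrite("pics/z4.png",z[:600])
```

```text
(no output)
```

View pics/z4.png

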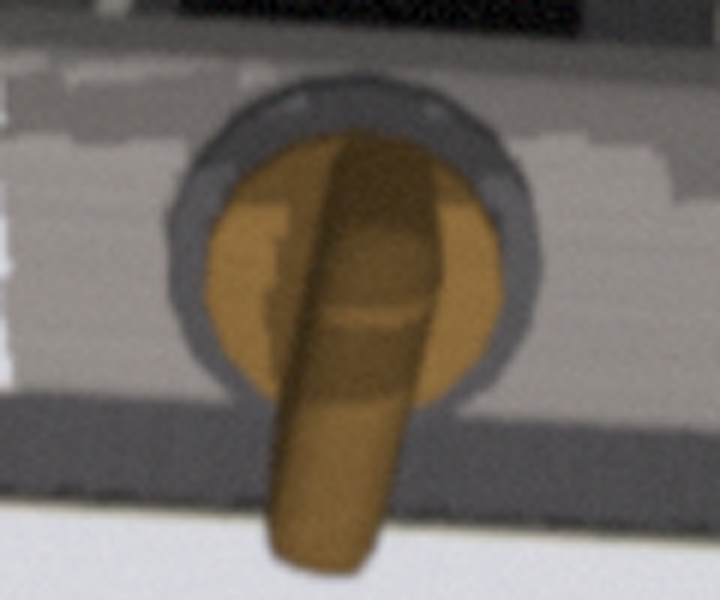

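Run:
```python
from h import *
st=arm.observe();T=camera_model("wrist");Tt=T["T_tool_cam"];Rm=R.from_rotvec(st["ee_rot"]).as_matrix()
def wr(p):
    u,v=(np.array(p)+.5)/6-.5+[260,200]
    d=Rm@Tt[:3,:3]@np.array([(u-T["cx"])/T["fx"],(v-T["cy"])/T["fy"],1]);o=st["position"]+Rm@Tt[:3,3]
    return (o+d*(.224-o[2])/d[2])[:2]
a=[wr(p) for p in[(440,270),(385,530),(322,240),(270,515)]];print(a)
for i in(0,2):
    d=a[i+1]-a[i];print(np.linalg.norm(d),np.arctan2(d[1],d[0]))
print(np.mean(a,0))
print(wr((325,570)))
```

```text
[array([ 0.47104226, -0.0410882 ]), array([ 0.4985828 , -0.04924535]), array([ 0.46676579, -0.05236368]), array([ 0.4957153 , -0.06081277])]
0.028723174580415838 -0.2879549938191432
0.030157276204513566 -0.28396845074223004
[ 0.48302654 -0.0508775 ]
[ 0.502478   -0.05585979]
```

The wrist rays give a tilt-wing yaw of about -0.28, but the top view gave -0.09. I'll compare against the other pictures before gripping.

Run:
```python
from h import *
a=cv2.imread("pics/top0.png")[325:385,400:460];b=cv2.imread("pics/t2.png")[325:385,400:460]
now=get_image("top")[325:385,400:460,::-1]
z=np.hstack([cv2.resize(q,None,fx=4.4,fy=4.4,interpolation=cv2.INTER_CUBIC) for q in(a,b,now)])
w=cv2.resize(cv2.imread("pics/w1.png")[190:300,90:210],None,fx=2.4,fy=2.4,interpolation=cv2.INTER_CUBIC)
Z=np.zeros((z.shape[0]+w.shape[0],max(z.shape[1],w.shape[1]),3),np.uint8);Z[:z.shape[0],:z.shape[1]]=z;Z[z.shape[0]:,:w.shape[1]]=w
cv2.imwrite("pics/c5.png",Z);print(Z.shape)
```

```text
(528, 792, 3)
```

View pics/c5.png

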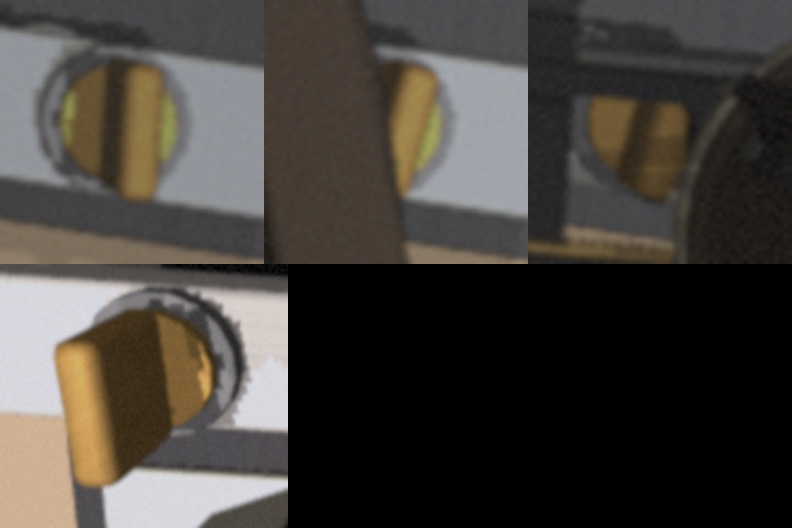

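The tilt wing had already turned about -0.2 rad after the pan move, while the spot radius stayed the same. That fits the tilt screw riding on the pan-turned head: 0.25 × 0.895 = 0.22 rad, so its yaw is now about -0.31. I'll grip there.

```bash
python3 -m pendant '[[[-1,0,0,0,0,0.12,-1],[-1,0,0,0,0,0.22,-1],[-1,0,40,0,0,0.22,-1],[-1,0,79,0,0,0.22,-1],[-1,0,79,0,0,0.22,-1],[-1,0,79,0,0,0.22,1],[-1,0,79,0,0,0.22,1],[-1,0,79,0,0,0.22,1],[-1,0,79,0,0,0.22,1],[-1,0,79,0,0,0.22,1],[-1,0,79,0,0,0.22,1],[-1,0,79,0,0,0.22,1],[-1,0,79,0,0,0.22,1],[-1,0,79,0,0,0.22,1],[-1,0,79,0,0,0.22,1],[-1,0,79,0,0,0.22,1]]]' 8
python3 - <<'E'
from h import *
off((.4854,-.0507),-.31,.371)
im=get_image("wrist");cv2.imwrite("pics/w4.png",im[:,:,::-1])
im=get_image("top");p,n=spot(im);s=ray("top",p,.018)[:2];print(p,n,s)
E
```

```text
clock: 9.07
position: [0.4851, -0.0507, 0.3717]
ee_rot: [-0.498, -3.102, 0.001]
force: [-1.1, -2.7, -0.1]
width: 0.133
t 9.075 q [-0.3   0.25  0.37  1.97 -0.11  0.95  1.37] pos [ 0.4851 -0.0507  0.3717] tilt axis [-0. -0. -1.]
shift mm [-0.3  0.1  0.7] rz -0.008 width 0.133 F [-1.1 -2.7 -0.1]
(450.2142857142857, 228.5) 28.0 [ 0.6742427 -0.1275183]
```

View pics/w4.png

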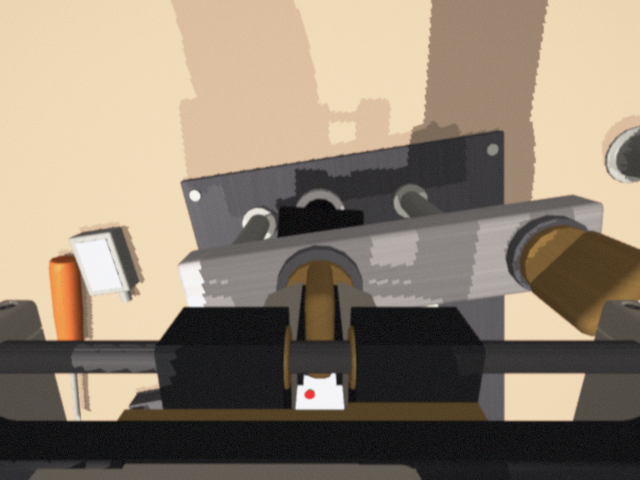

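The wing (320,320) is gripped at 12.2 mm with low side force, and the spot hasn't moved. Now the 0.78 rad clockwise turn.

```bash
python3 -m pendant '[[[0,0,0,0,0,0.15,1],[0,0,0,0,0,0.3,1],[0,0,0,0,0,0.45,1],[0,0,0,0,0,0.6,1],[0,0,0,0,0,0.78,1],[0,0,0,0,0,0.78,1],[0,0,0,0,0,0.78,1],[0,0,0,0,0,0.78,1]]]' 8
python3 - <<'E'
from h import *
off((.4854,-.0507),-.31-.78,.371)
im=get_image("top");cv2.imwrite("pics/t4.png",im[:,:,::-1]);p,n=spot(im);s=ray("top",p,.018)[:2];print(p,n,s,"ring",ray("top",(442.7,250.5),.018)[:2]-s)
E
```

```text
clock: 10.18
position: [0.4855, -0.0501, 0.3718]
ee_rot: [1.635, 2.682, 0.001]
force: [3.9, 1.1, -5.0]
width: 0.128
t 10.175 q [-0.42  0.26  0.51  1.97 -0.16  0.95  0.64] pos [ 0.4855 -0.0501  0.3718] tilt axis [ 0.001  0.    -1.   ]
shift mm [-0.5 -0.4  0.8] rz -0.005 width 0.128 F [ 3.9  1.1 -5. ]
(442.41379310344826, 250.3793103448276) 29.0 [ 0.63797182 -0.11321608] ring [-0.0002068  -0.00046395]
```

View pics/t4.png

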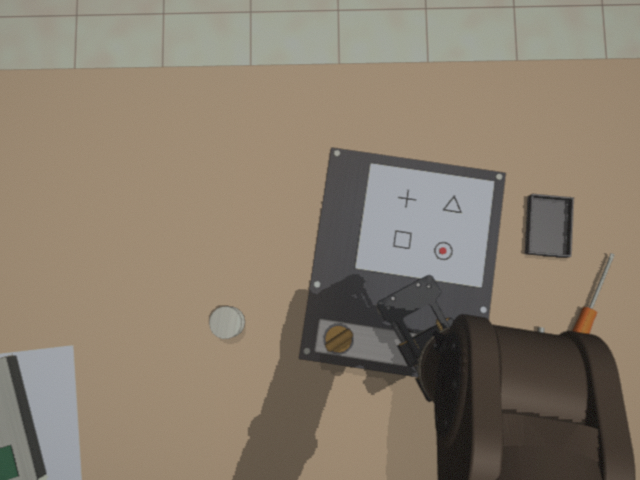

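The spot is in the middle of the ring at (442,250). I'll release and lift.

```bash
python3 -m pendant '[[[0,0,0,0,0,0,-1],[0,0,0,0,0,0,-1],[0,0,0,0,0,0,-1],[0,0,0,0,0,0,-1],[0,0,0,0,0,0,-1],[0,0,-40,0,0,0,-1],[0,0,-80,0,0,0,-1],[0,0,-110,0,0,0,-1],[0,0,-110,0,0,0,-1],[0,0,-110,0,0,0,-1],[0,0,-110,0,0,0,-1]]]' 8
python3 - <<'E'
from h import *
st=arm.observe();print(st["position"],st["force"],st["dq"].round(3))
im=get_image("top");cv2.imwrite("pics/t5.png",im[200:300,380:500,::-1].repeat(5,0).repeat(5,1));p,n=spot(im);s=ray("top",p,.018)[:2];print(p,n,s,"ring",ray("top",(442.7,250.5),.018)[:2]-s)
E
```

```text
clock: 11.6
position: [0.4849, -0.0503, 0.4806]
ee_rot: [-1.638, -2.679, 0.002]
force: [-0.7, -0.6, 0.4]
width: 1.002
[ 0.48490814 -0.05034118  0.48064551] [-0.69924951 -0.62735995  0.38431684] [ 0.001  0.001  0.    -0.005 -0.     0.002  0.001]
(442.5, 250.33333333333334) 30.0 [ 0.63804611 -0.11336105] ring [-0.00028109 -0.00031898]
```

View pics/t5.png

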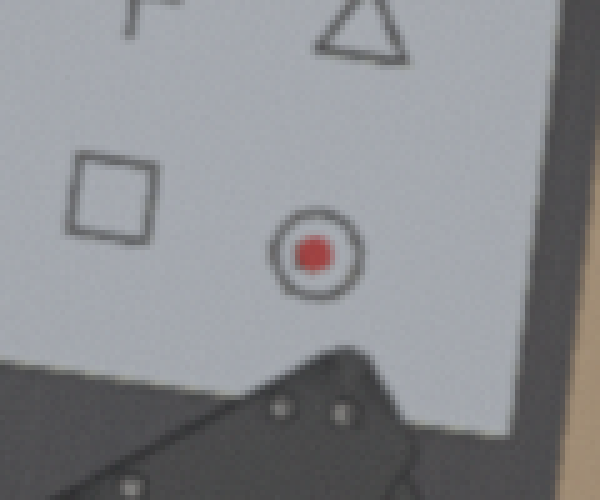

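The spot (315,254 in the crop) lies within about 1 mm of the ring's centre (317,254). The gripper is open and clear of the rig, so I'll hand in.

```bash
python3 -c "
from cell import arm
print(arm.sign_off())"
```

```text
the job is handed in; nothing more can be done
None
```

The red laser spot rests in the middle of the ring mark, both screws are let go, and the job is handed in at about 11.7 s of the 51 s allowed.

I turned the pan screw about 0.9 rad clockwise and then the tilt screw 0.78 rad clockwise. After the last release, the top camera put the spot about 0.5–1 mm from the ring's centre, against the 12 mm limit. The open gripper stood about 80 mm above the wing tops with no contact force.

Two measurements disagreed along the way:
- **Pan screw position:** its axis turned out about 3 mm further left than the top camera showed, giving about 11 N of side force on gripping. I re-centred before turning.
- **Tilt wing angle:** after the pan turn it sat about 0.2 rad off the first measurement, because the tilt screw rides on the head that the pan screw turns. I realigned to it before gripping.

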